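Lock a fan belt tensioner back at its 30 degree line

TASK

The fan belt is off for a change: lock the sprung tensioner arm back at the 30 degree line of its scale so that the new belt can go on. By its knob, draw the lock pin up out of the parking slot but not out of the arm, swing the arm back against its spring with it, feel gently for the lock hole at that line, and press the pin fully home so that the arm stays back when you let go. Do not bear hard on the pin, never let the arm fly back, and leave the other things on the bench where they are.

Things in the scene. Friction and masses are not known exactly. Their poses are not given: they have to be found in the camera images.
- lock_pin: Steel lock pin, loose in the arm's guide block. Origin on its axis under its collar, z up. Below: round shank 8.7 mm dia., 38 mm long, square-ended. Above: collar 18 mm dia. to 6 mm, neck 12 mm dia. to 14 mm, black knob. About 75 g. Starts home (collar on the block), tip in the parking slot. Raised 10 mm its tip clears the index plate, at 38 mm it leaves the arm: keep under 30.
- knob (a point): Middle of the lock pin's black round knob, to grip it by: 24 mm dia., 34 mm tall (17 mm above and below this point), 31 mm above the pin's origin. Once the spring loads the pin sideways it rubs in guide and hole: though greased it does not drop in by itself but must be pushed down, with some 3 to 12 N.
- tensioner_arm (a joint): Turn of the sprung arm about its upright pivot, rad: 0 at its rest (start), growing counter-clockwise seen from above, end stop 0.80. The arm's dark pointer tail shows it on the white scale block: a black line every 5 degrees, longer every 10, from 0 to 40; 30 degrees = 0.524 rad. The spring drives it back to 0 with 0.41 N m at 0, 1.36 N m at 30 degrees: about 3 N and 11 N at the pin.
- line30 (a point): Inner end of the scale's 30 degree line (the fourth long line, counting the zero line as first), on the white scale block beyond the pivot, 74.5 mm from the pivot axis; the pointer's tip comes here when the arm reads 30 degrees.
- guide_top (a point): On the arm: centre of the top of the square dark guide block (28 x 28 mm, 26 mm high), 120 mm from the pivot axis, x pointing away from the pivot. The lock pin runs in its upright 10 mm through hole. Beside it on the arm, 168 mm from the pivot, the black idler roller, 60 mm dia., at most 15 mm higher than this point.
- pivot (a point): Point on the upright pivot axis of the tensioner, at the height of guide_top; the round grey drum, 72 mm dia., turns about it.
- index_bracket: Rails and the bare steel index plate they carry, fixed under the arm; origin on the pivot axis at the deck's top. The plate's top is 28 mm below guide_top, 8 mm thick, with a parking slot at 0 and 10.5 mm plain through holes at 20, 30, 40 degrees, 120 mm from the pivot. It is trimmed by hand: holes up to 3.8 degrees (8 mm) off the scale's lines either way. Load it under 25 N.
- deck: Fan drive deck: fixed grey metal pan 400 x 420 mm, 45 mm high, on the bench, carrying a large and a small belt sheave, the tensioner, a spanner and a bearing. Origin at the centre of its underside, z up, the robot on its -x side. Nothing on it but the lock pin rises more than 20 mm above guide_top.
- spanner: Bystander: steel spanner 190 mm long, lying on the deck. Origin under its middle.
- bearing: Bystander: steel bearing ring 52 mm across and 15 mm high, lying on the deck. Origin at the centre of its underside.
- tape_roll: Bystander: black tape roll 100 mm across on the bench.
- screwdriver: Bystander: screwdriver 220 mm long on the bench.
- brush: Bystander: wooden-handled brush 180 mm long on the bench.
- oil_bottle: Bystander: grey bottle 150 mm high on the bench.
- bolt_tin: Bystander: open steel tin 80 x 80 mm, 35 mm high, on the bench.

How it is judged:
On the way, in this order (a step that is already met when the one before it is completed fails the run):
1. the lock pin is drawn up clear of the index plate, still in its guide (z of lock_pin in the frame of guide_top above 0.0085 m and horizontal distance between lock_pin and guide_top below 0.006 m), for 0.1 s.
2. the arm is swung back to the 30 degree line (24.7 to 35 degrees) with the pin in its guide (value of joint tensioner_arm between 0.43 and 0.611 rad and horizontal distance between lock_pin and guide_top below 0.006 m), for 0.1 s.
At the end, for the whole second after the job is handed in: Released and at rest, the arm stands at the 30 degree line (between 24.7 and 35 degrees, that is in the lock hole of that line), held there by the lock pin, whose collar sits on the guide block (within 2 mm), pin upright in its guide (value of joint tensioner_arm between 0.43 and 0.611 rad and velocity of joint tensioner_arm between -0.05 and 0.05 rad/s and z of lock_pin in the frame of guide_top between -0.003 and 0.002 m and horizontal distance between lock_pin and guide_top below 0.004 m and angle between lock_pin's own z axis and vertical below 0.12 rad and linear speed of lock_pin below 0.02 m/s); the robot touches nothing.
It fails at once if the lock pin is driven hard against the index plate (over 30 N) (contact force between lock_pin and index_bracket above 30 N).
It fails at once if the arm flies back on its spring (faster than 2.5 rad/s) (velocity of joint tensioner_arm below -2.5 rad/s).
It fails at once if the lock pin is pulled out of the arm (z of lock_pin in the frame of guide_top above 0.036 m).
It fails at once if a bystander is moved by more than 30 mm (distance of any of spanner, bearing, tape_roll, screwdriver, brush, oil_bottle, bolt_tin from where it was at the start of the episode above 0.03 m).
It also fails if it takes over 64 s, if anything falls off the work surface, if the arm or the gripper's body presses on something with over 40 N, if the wrist force passes 120 N, or if a joint passes its speed limit or range.

ROBOT

A 7-joint arm with a two-finger parallel gripper is mounted at the origin on the work surface. World frame = base frame: x ahead of the robot, y to its left, z up, the work surface at z = 0. Lengths are in m, angles in rad, forces in N, time in s.
With the tool pointing down it reaches from about 0.425 to 1.025 m from the base axis. Payload 9.4 kg.
Tool frame: the origin (TCP) lies at the very end of the fingers, on their centre line; the grasp point (between the pads) lies 19 mm behind it; z points along the fingers, x is the direction in which the jaws open and shut, and the axes are right-handed (so a half turn about z gives the same grasp; the last joint's range is limited). The gripper opens to 93 mm and grips with 3 to 60 N. Pads are 15 mm wide; open, the fingers measure 128 mm over their backs; the gripper's body (75 mm by 188 mm) begins 65 mm behind the grasp point.
Start: joints at [1.251, 0.599, -0.003, 1.599, 0.002, 0.943, -0.08], TCP at [0.174, -0.704, 0.219] pointing down, gripper open.
Joint ranges: [-2.57, 2.57], [-0.35, 1.97], [-1.29, 1.29], [0.11, 2.56], [-1.05, 4.19], [0.11, 1.86], [-2.63, 2.63]. Speed limits (rad/s): [2.22, 2.22, 3.01, 3.01, 3.14, 3.14, 3.14].

INTERFACE

Orientations are given as a unit quaternion [x, y, z, w].
In Python, from station import ctrl gives the robot as it stands. The module is installed in compiled form; this text tells all that it offers.
- The arm moves only by the tool play_rows, never from a script. Its argument "deltas" is text: rows parted by semicolons, each of 7 numbers parted by spaces: the gripper's target within -1 to 1 (shut at 1, half-way at 0, fully open at -1), then the shift along the tool's x, y, z in cm, then the turn, a rotation vector about the tool's x, y, z in rad. A call has 1 to 8 rows; each row is the pose to reach, as a shift and turn from the pose measured when the call began, along the tool's axes at that moment; what a row does not reach only later rows make up. A row lasts 1/8 s, in which the tool goes at most 62.5 mm and 10.7 degrees, less where a joint would pass 70% of its speed; a pose out of reach is approached as far as the arm can. A call with a gripper value outside its range is refused whole. The fingers move at their own pace and stop on an object; the grip force is fixed at half the most. Time passes only in rows, so rows that repeat a pose let the fingers close. It gives the time, the measured TCP pose, the force and the opening at its end, in the units of the state.
- ctrl.get_state(): the state, without advancing time (a new reading comes with each control period).
- ctrl.capture(name): name is "scene" or "top"; returns (picture, depth): 400x640x3 uint8, red, green, blue; 400x640 float32, m along the optical axis (not along the pixel's ray), 0 where there is no reading.
- ctrl.camera_model(name): a dict with "intrinsics" (3x3 intrinsics, pixels), "world_from_camera" (4x4, takes a point from camera to world coordinates). Camera axes: x right, y down, z forward; pixel columns grow to the right and rows downward; lengths in m; the calibration is good to about 2 mm. A picture is of the moment at which its call begins. camera_model takes no time and is no camera call.
- ctrl.job_done(): hands the job in, once; it reports no verdict.
The state is a dict: "t": time; "q": joint angles; "joint_velocities": joint speeds; "effort": joint torques, N m; "tcp_pos": TCP position; "tcp_rot": TCP orientation; "wrist_force": force on the tool from outside, world axes, zero at the start; "moment": the same for the moment, N m; "grip_width": finger opening in m.
Only numpy, scipy, OpenCV 4.12 (cv2) and the standard library are available. Lean on these libraries where they do the work, as an engineer would, in place of code of your own. Each camera call takes 0.05 s, during which the arm holds its last target.

## Working session

There is one attempt and no reset: what is moved stays moved. The work goes in short steps, Python scripts to look and compute and a tool call to move; the robot and the scene stay as the last step left them, time stands still between calls to the robot, and variables do not carry over. Pictures are saved under pics/ and viewed, and the job is handed in when it is done.

Besides the shell and the picture viewer there is one more tool, called after "Request:" as a command line: name --argument value ..., lists and objects as JSON in quotes. play_rows: Moves the arm, as the interface text tells. Its arguments: {"type":"object","properties":{"deltas":{"type":"string"}},"required":["deltas"]}

```bash
mkdir -p pics; ls
python3 - <<'E'
from station import ctrl
import cv2, numpy as np
s=ctrl.get_state(); print(s)
for n in ("scene","top"):
    p,d=ctrl.capture(n); cv2.imwrite(f"pics/{n}0.png",p[:,:,::-1]); np.savez(f"{n}0.npz",p=p,d=d)
    m=ctrl.camera_model(n); print(n,m)
E
```

```text
pics
{'t': 0.0, 'q': array([ 1.25130939,  0.60008768, -0.00255993,  1.60012965,  0.00178001,
        0.94293533, -0.07980427]), 'joint_velocities': array([ 4.12752886e-06,  2.48605250e-03, -2.24293228e-04,  1.00521719e-03,
       -9.65004225e-04, -9.43158704e-04,  8.33310658e-04]), 'effort': array([-8.18316421e-04, -7.65073729e+01,  1.49711441e+00, -2.52352935e+01,
       -5.24534890e-02,  1.67756213e-02,  1.06070222e-04]), 'tcp_pos': array([ 0.17417251, -0.70325047,  0.21778688]), 'tcp_rot': array([ 7.87547652e-01, -6.16253267e-01, -6.47846606e-04, -4.32352523e-04]), 'wrist_force': array([-0.36206684, -0.90175911,  0.81456439]), 'moment': array([0.0432084 , 0.00444813, 0.02854376]), 'grip_width': 0.0930618365748859}
scene {'intrinsics': array([[393.44098607,   0.        , 323.55380807],
       [  0.        , 393.44098607, 205.91683288],
       [  0.        ,   0.        ,   1.        ]]), 'world_from_camera': array([[ 0.77033449,  0.45033953, -0.45141897,  1.07689073],
       [ 0.63761312, -0.55053444,  0.53885187, -0.60601468],
       [-0.00585539, -0.70292684, -0.71123806,  0.88324197],
       [ 0.        ,  0.        ,  0.        ,  1.        ]])}
top {'intrinsics': array([[504.58735478,   0.        , 318.14495406],
       [  0.        , 504.58735478, 194.79597336],
       [  0.        ,   0.        ,   1.        ]]), 'world_from_camera': array([[-2.05077346e-02, -9.75739856e-01,  2.17970561e-01,
         2.36579418e-01],
       [-9.99789430e-01,  1.98557915e-02, -5.18110845e-03,
         2.15212558e-04],
       [ 7.27435988e-04, -2.18030916e-01, -9.75941592e-01,
         1.62290647e+00],
       [ 0.00000000e+00,  0.00000000e+00,  0.00000000e+00,
         1.00000000e+00]])}
```

View pics/scene0.png

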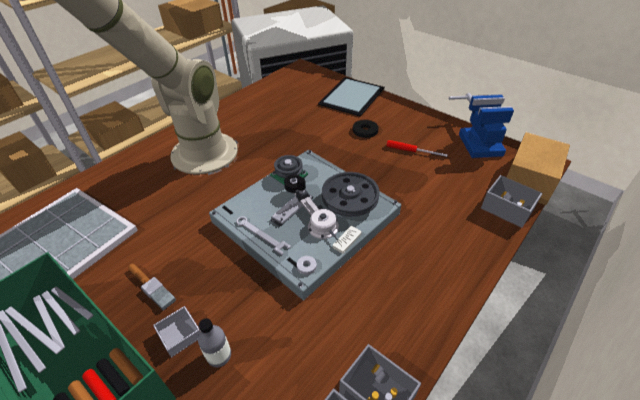

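View pics/top0.png

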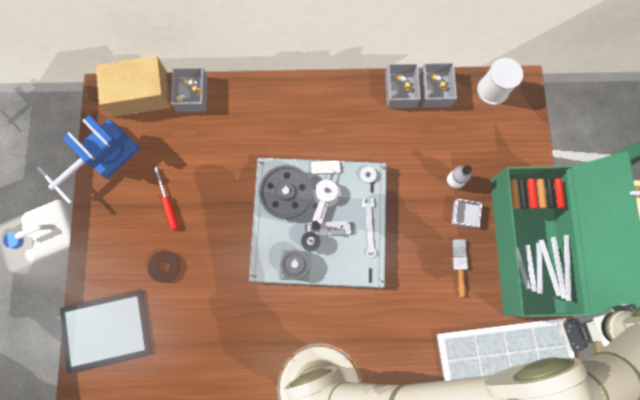

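Run:
```python
import cv2
a=cv2.imread('pics/scene0.png')[100:300,180:440]; cv2.imwrite('pics/scene0z.png',cv2.resize(a,None,fx=3,fy=3,interpolation=cv2.INTER_CUBIC))
a=cv2.imread('pics/top0.png')[60:260,230:430]; cv2.imwrite('pics/top0z.png',cv2.resize(a,None,fx=3,fy=3,interpolation=cv2.INTER_CUBIC))
```

```text
(no output)
```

View pics/scene0z.png

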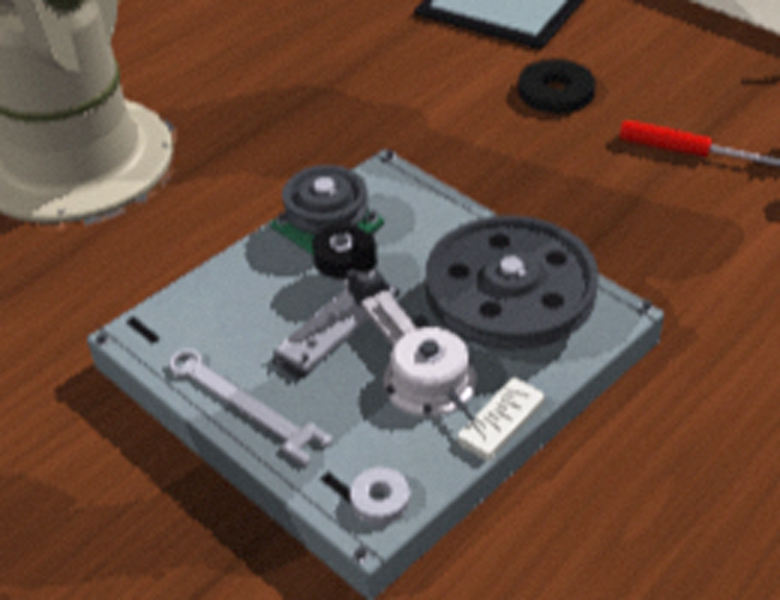

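View pics/top0z.png

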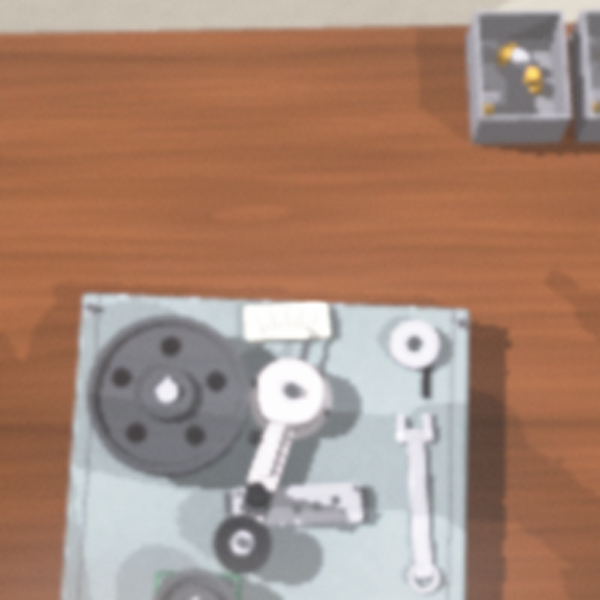

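The top view shows the pivot drum near (327,190), knob near (316,225), roller (311,241) and scale block (325,167). The index plate runs to the right of the knob, so counter-clockwise takes the knob towards -y.

```bash
cat > h.py <<'E'
import numpy as np, cv2
from station import ctrl
def cloud(n,d):
    m=ctrl.camera_model(n); K=m["intrinsics"]; T=m["world_from_camera"]
    v,u=np.mgrid[:400,:640]
    X=np.stack([(u-K[0,2])/K[0,0]*d,(v-K[1,2])/K[1,1]*d,d],-1)
    return X@T[:3,:3].T+T[:3,3]
def proj(n,P):
    m=ctrl.camera_model(n); K=m["intrinsics"]; T=m["world_from_camera"]
    q=(np.asarray(P)-T[:3,3])@T[:3,:3]; q=q@K.T; return q[...,:2]/q[...,2:]
def ray(n,uv,z):
    m=ctrl.camera_model(n); K=m["intrinsics"]; T=m["world_from_camera"]
    r=T[:3,:3]@np.linalg.inv(K)@np.array([*uv,1.]); o=T[:3,3]
    return o+r*(z-o[2])/r[2]
E
python3 - <<'E'
from h import *
for n,(u0,u1,v0,v1) in dict(top=(295,350,155,255),scene=(270,370,165,260)).items():
    f=np.load(n+'0.npz'); X=cloud(n,f['d']); p=f['p'].astype(int)
    z=X[...,2]
    sub=z[v0:v1,u0:u1]
    print(n,'z (mm)')
    if n=='top':
        for v in range(v0,v1,3): print(v,' '.join('%3d'%(z[v,u]*1000) for u in range(u0,u1,2)))
    # drum
for n in ('top','scene'):
    f=np.load(n+'0.npz'); X=cloud(n,f['d']); p=f['p'].astype(int)
    m=(X[...,2]>0.115)&(X[...,0]>.3)&(X[...,0]<.75)&(abs(X[...,1])<.25)
    k,l,st,c=cv2.connectedComponentsWithStats(m.astype('uint8'))
    for i in range(1,k):
        if st[i,4]>8: print(n,st[i],X[l==i].mean(0).round(4),X[l==i][:,2].max().round(4),p[l==i].mean(0).round())
E
```

```text
top z (mm)
155  -6   3   3  -4   0  -7  -4   2  -2   0   0  -1  -7  -1   0  -4  -7  -3   7  -1  -1   0  -1  -3   0   5   3   1
158  -3  -3   0   0  -5  -2  -3  -3   5   0  -4   5   4  -5   1  -2  -2   3  -3  -8   0  -7   4  -5  -1   0  -1   0
161  45  47  44  46  43  46  43  48  45  42  38  44  44  50  58  62  66  53  53  61  49  53  41  36  42  45  44  39
164  46  47  46  43  46  40  38  48  48  65  53  55  58  59  65  58  59  62  57  54  57  65  61  44  44  46  42  40
167  91 102  47  44  47  47  38  48  40  61  56  53  49  60  57  57  58  57  54  53  58  57  60  54  41  42  48  41
170  90  94  98  89  92  42  45  44  47  58  60  52  57  60  53  57  58  57  57  51  53  53  61  39  45  44  52  40
173  82  86  90  87  95  90  46  44  40  51  44  42  46  45  46  43  40  45  43  64  42  44  39  43  39  49  39  45
176  82  85  86  81  92  97  92  47  49  46  40  41  39  50  43  48  44  51  66  46  51  47  45  39  41  45  48  43
179  85  85  89  86  83  88  90  92  44  45  54  40  46  46  44  49  81  42  67  50  46  43  50  43  44  45  45  45
182  81  90  88  86  86  86  92  94  93  39  
[... 2326 characters left out ...]
3  96  43  40  45  48  46  45  43  49  45  47  40  48  43  47  46
245  47  42  46  41 102  91  91  89  91  96  90  95  97  41  41  40  44  41  44  37  37  53  47  40  46  46  46  44
248  52  49  45  43  54  99  87  94  96  93  88  72  40  49  51  43  48  47  46  44  43  50  47  45  40  40  49  49
251  93  94  90  92  48  53  55  51  43  41  43  46  43  42  39  43  42  48  46  51  43  47  45  45  47  48  42  46
254  87  83  89  91  90  90  64  57  43  48  50  38  44  42  42  43  51  42  43  45  45  46  46  40  44 1622  50  37
scene z (mm)
top [312 220   8   9  56] [0.4806 0.0024 0.1327] 0.1418 [103. 101. 104.]
scene [297 177   9  11  73] [ 4.843e-01 -2.000e-04  1.285e-01] 0.1364 [23. 23. 25.]
```

Run:
```python
from h import *
f={n:np.load(n+'0.npz') for n in('top','scene')}
def circ(P):
    A=np.c_[2*P[:,:2],np.ones(len(P))]; s=np.linalg.lstsq(A,(P[:,:2]**2).sum(1),rcond=None)[0]; return s[:2],np.sqrt(s[2]+s[:2]@s[:2])
X=cloud('top',f['top']['d'])
z=X[...,2]
def comp(m,seed):
    m=cv2.morphologyEx(m.astype('uint8'),cv2.MORPH_OPEN,np.ones((2,2),np.uint8))
    k,l=cv2.connectedComponents(m); return l==l[seed[1],seed[0]]
H,W=z.shape
p=f['top']['p']; g=p.min(2)
# drum: white and round
win=np.zeros((H,W),bool); win[178:204,310:345]=1
m=comp((g>195)&win,(330,186)); X_=X[m]; print('drum px',m.sum(),np.argwhere(m).mean(0)[::-1],'z',np.median(X_[:,2]))
cs,_=cv2.findContours(m.astype('uint8'),0,2); c=max(cs,key=cv2.contourArea); (cx,cy),(a,b),an=cv2.fitEllipse(cv2.convexHull(c)) ; print('drum ell',cx,cy,a,b, ray('top',(cx,cy),.085))
win[:]=0; win[231:252,298:325]=1
m=comp((z>.075)&win,(306,242)); print('roller z',np.median(z[m]))
cs,_=cv2.findContours(m.astype('uint8'),0,2); c=max(cs,key=cv2.contourArea); (cx,cy),(a,b),an=cv2.fitEllipse(c); print('roller',cx,cy,a,b,ray('top',(cx,cy),.093))
for n,(x0,x1,y0,y1) in dict(top=(305,326,214,234),scene=(290,312,172,198)).items():
    print(n); pg=f[n]['p'].max(2)
    for v in range(y0,y1): print(v,' '.join('%3d'%t for t in pg[v,x0:x1]))
    print('cols',x0)
print(proj('top',[.482,.0015,.118]),proj('scene',[.482,.0015,.118]))
```

```text
drum px 424 [327.54009434 191.28537736] z 0.08411221250182
drum ell 328.0059814453125 190.90859985351562 22.305469512939453 29.10418701171875 [ 0.59189223 -0.03904782  0.085     ]
roller z 0.09259854093838982
roller 311.7252197265625 241.39089965820312 18.729846954345703 19.22390365600586 [0.43337551 0.01461061 0.093     ]
top
214 124 125 127 125 124 125 124 125 150 213 245 249 250 250 249 237 196 188 205 194 148
215 123 125 124 124 124 125 126 131 165 223 247 249 250 250 246 228 192 202 209 175 136
216 122 126 124 126 124 125 124 139 191 236 248 249 250 249 241 210 190 211 214 162 130
217 122 124 126 123 125 125 126 150 216 245 249 249 249 248 236 196 188 207 197 151 127
218 125 124 124 123 124 124 132 165 223 247 248 246 243 240 227 208 214 214 177 139 126
219 122 122 123 124 124 125 138 180 227 242 242 240 240 241 239 237 237 221 164 130 126
220 122 124 124 124 123 126 136 169 202 204 196 198 222 241 247 246 240 213 151 126 126
221 123 125 125 129 135 136 135 136 142 130 115 122 162 220 243 246 236 189 142 132 134
222 135 136 146 157 166 177 160 117  93  86  83  84 111 169 223 238
[... 2760 characters left out ...]
 16  10  17  17  30  56  56  52  73  78  76  78 134 131  83  86 112 129 128 130 132
192  56  39  31  30  29  45  40  38  40  73  86  92  92 118  97  74  68  89 123 132 128 132
193  82  74  67  68  77 101  47  32  34  51  66  77  75  83  76  62  60  59  97 127 131 133
194  87  84  90  89  97 113  50  36  34  39  45  50  61  58  57  47  43  36  67 102 126 130
195  89  89  87  92  94  95  53  33  36  33  38  47  53  41  40  35  32  32  43  72 134 125
196  89  88  84  85  98 106  54  34  33  30  35  43  36  36  31  29  38  55  64  83 158 132
197  85  86  91  99 116 119  77  45  34  28  32  35  32  28  36  55 101 159 162 167 153 109
cols 290
[315.68787829 224.19067819] [300.63257269 183.67652023]
```

Run:
```python
import cv2
a=cv2.imread('pics/scene0.png')[160:255,270:370]; cv2.imwrite('pics/scene0y.png',cv2.resize(a,None,fx=6,fy=6,interpolation=cv2.INTER_CUBIC))
```

```text
(no output)
```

View pics/scene0y.png

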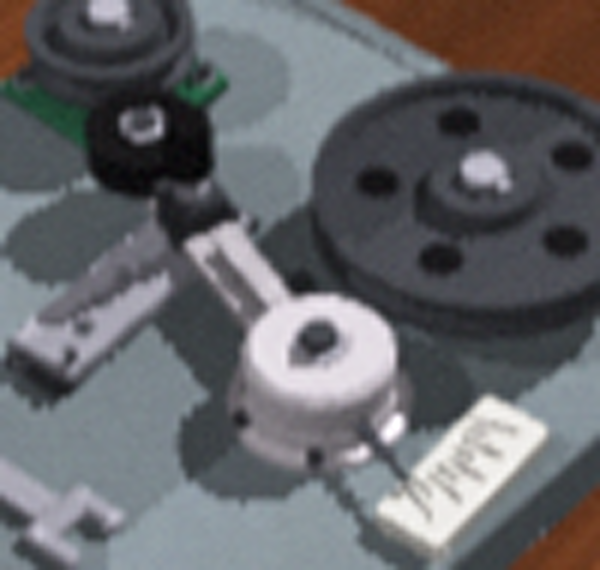

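```bash
cat >> h.py <<'E'
from scipy.spatial.transform import Rotation as R
PIV=np.array([.591,-.039])
def target(xyz,head):
    """print delta (cm, rad) tool axes from the current pose"""
    s=ctrl.get_state(); R0=R.from_quat(s['tcp_rot'])
    x=np.array([np.cos(head),np.sin(head),0]); z=np.array([0,0,-1.]); Rt=R.from_matrix(np.c_[x,np.cross(z,x),z])
    d=R0.inv().apply(np.asarray(xyz)-s['tcp_pos'])*100; r=(R0.inv()*Rt).as_rotvec()
    print('t%.2f'%s['t'],'pos',s['tcp_pos'].round(4),'head %.3f'%np.arctan2(*R0.apply([1,0,0])[1::-1]),'d',d.round(2),'r',r.round(3),'F',s['wrist_force'].round(1),'g %.4f'%s['grip_width']); return d,r
E
python3 - <<'E'
from h import *
target([.42,-.25,.26],-1.6); target([.48,.002,.20],-1.897)
E
```

```text
t0.10 pos [ 0.1742 -0.7033  0.2178] head -1.328 d [-38.1  -34.76  -4.17] r [0.    0.001 0.272] F [-0.8  0.1 -1. ] g 0.0930
t0.10 pos [ 0.1742 -0.7033  0.2178] head -1.328 d [-61.1  -46.65   1.86] r [0.001 0.001 0.569] F [-0.8  0.1 -1. ] g 0.0930
```

Request:
play_rows --deltas "-1 -4 -3.5 -2 0 0 0; -1 -8 -7 -4 0 0 0.03; -1 -12.5 -11.5 -4.2 0 0 0.08; -1 -17 -15.5 -4.2 0 0 0.12; -1 -21.5 -19.5 -4.2 0 0 0.16; -1 -26 -23.5 -4.2 0 0 0.2; -1 -30 -27.5 -4.2 0 0 0.25; -1 -34 -31 -4.2 0 0 0.27"

```text
t: 1.1
tcp_pos: [0.3942, -0.2969, 0.2602]
tcp_rot: [-0.697, 0.717, 0.001, 0.0]
wrist_force: [0.7, -0.3, 0.9]
grip_width: 0.0929
```

Run:
```python
from h import *
target([.48,.002,.18],-1.897)
```

```text
t1.10 pos [ 0.3942 -0.2969  0.2602] head -1.598 d [-30.1   -7.75   8.06] r [0.001 0.001 0.299] F [ 0.7 -0.3  0.9] g 0.0929
```

Request:
play_rows --deltas "-0.1 -4 -1 0 0 0 0.05; -0.1 -9 -2.5 1 0 0 0.1; -0.1 -14 -3.8 2 0 0 0.15; -0.1 -19 -5 4 0 0 0.2; -0.1 -24 -6.2 6 0 0 0.25; -0.1 -28 -7.2 7.5 0 0 0.3; -0.1 -30.1 -7.75 8.06 0 0 0.3; -0.1 -30.1 -7.75 8.06 0 0 0.3"

```text
t: 2.1
tcp_pos: [0.4799, 0.0035, 0.1794]
tcp_rot: [-0.584, 0.812, 0.001, -0.0]
wrist_force: [-0.3, -0.8, 0.7]
grip_width: 0.0514
```

```bash
cat > look.py <<'E'
import sys
from h import *
k=sys.argv[1]
for n,(x0,x1,y0,y1,f) in dict(top=(285,350,155,255,6),scene=(265,370,145,250,6)).items():
    p,d=ctrl.capture(n); np.savez(f"{n}{k}.npz",p=p,d=d)
    a=p[y0:y1,x0:x1,::-1]; cv2.imwrite(f'pics/{n}{k}.png',cv2.resize(a,None,fx=f-.5 if f>5 else f,fy=f-.5,interpolation=cv2.INTER_CUBIC))
E
python3 look.py 1; python3 -c "
from h import *
target([.48,.002,.107],-1.897)"
```

```text
t2.20 pos [0.4796 0.0013 0.18  ] head -1.899 d [-0.08 -0.02  7.3 ] r [ 0.001  0.001 -0.002] F [-0.5  0.4 -0.4] g 0.0512
```

View pics/scene1.png

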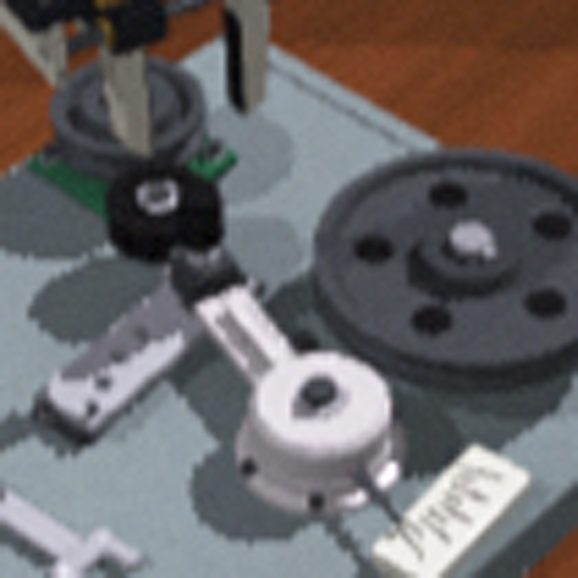

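View pics/top1.png

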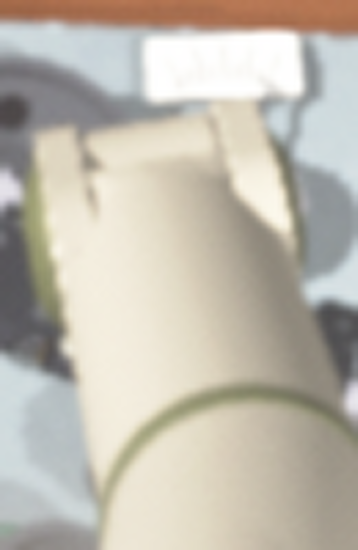

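The scene view shows the fingers above the knob with the pointer on the zero line at (405,525), and the arm hides the top view. Next I descend.

Request:
play_rows --deltas "-0.1 0 0 2 0 0 0; -0.1 -0.05 0 4 0 0 0; -0.1 -0.05 0 5.5 0 0 0; -0.1 -0.05 0 6.6 0 0 0; -0.1 -0.05 0 7.4 0 0 0; -0.1 -0.05 0 7.6 0 0 0; -0.1 -0.05 0 7.6 0 0 0"

```text
t: 3.08
tcp_pos: [0.4798, 0.0017, 0.1042]
tcp_rot: [-0.582, 0.813, 0.001, -0.0]
wrist_force: [0.9, 0.1, -0.6]
grip_width: 0.0512
```

```bash
python3 look.py 2; python3 -c "
from h import *
target([.48,.002,.103],-1.897)"
```

```text
t3.17 pos [0.4799 0.0018 0.1044] head -1.899 d [-0.02 -0.    0.14] r [ 0.001  0.001 -0.002] F [-0.1  0.5  0.6] g 0.0512
```

View pics/scene2.png

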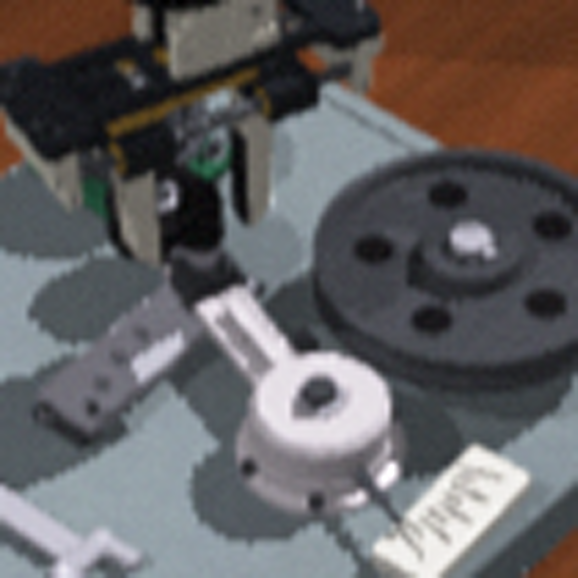

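The knob stands between the fingers, and three index-plate holes show near crop (140,330), (120,356) and (103,383). I close the gripper.

Request:
play_rows --deltas "0.3 0 0 0.1 0 0 0; 0.6 0 0 0.1 0 0 0; 1 0 0 0.1 0 0 0; 1 0 0 0.1 0 0 0; 1 0 0 0.1 0 0 0"

```text
t: 3.8
tcp_pos: [0.4801, 0.0022, 0.1034]
tcp_rot: [-0.582, 0.813, 0.0, 0.0]
wrist_force: [-0.1, 3.4, 0.5]
grip_width: 0.0238
```

Run:
```python
from h import *
p=np.load('scene2.npz')['p']; a=p[190:230,265:310,::-1]; cv2.imwrite('pics/h2.png',cv2.resize(a,None,fx=14,fy=14,interpolation=cv2.INTER_CUBIC))
for uv in [(290.5,205),(286.8,209.7),(283.7,214.6)]:
    P=ray('scene',uv,.057); d=P[:2]-PIV; print(P.round(4),np.hypot(*d).round(4),(np.degrees(np.arctan2(d[1],d[0]))%360-161.3).round(2))
g=p.max(2)
for v in range(196,222): print(v,' '.join('%3d'%t for t in g[v,272:304]))
target([.48,.002,.103],-1.897)
```

```text
[ 0.4743 -0.0391  0.057 ] 0.1167 18.74
[ 0.4791 -0.0601  0.057 ] 0.1138 29.4
[ 0.4858 -0.0802  0.057 ] 0.113 40.09
196 158 127  96  91  92  89  87  91  93  90  88  91  88  91  89  93  91  91  87  88  88  90 101 109  54  46  43  37  37  39  36  34
197 127 103  89  92  94  90  91  88  91  93  88  93  90  92  91  91  88  89  85  88  86  98 117 123  80  46  43  43  37  33  34  30
198 103  91  91  90  93  89  90  89  94  88  90  86  88  93  88  90  90  88  88  94 100 113 123 122 108  73  48  43  35  35  45  62
199  90  89  90  89  94  90  90  92  92  90  92  89  90  94  91  89  87  92  96 142 118 124 123 125 123 100  54  39  46  82 139 184
200  91  93  91  92  88  91  93  88  88  87  94  88  90  89  85  86  91 104 113 142 125 126 123 127 128 108  70  51 105 191 215 229
201  93  89  88  87  90  91  91  89  92  93  92  93  90  90  91  96  98 120 123 126 122 118 126 122 119 117 105  75 119 201 230 232
202  95  92  89  93  93  90  92  89  92  93  89  87  90  87  99 123 118 122 124 121 125 123 123 124 122 124 119 108 115 153 208 229
203 100  86  92  88  90  93  91  92  90  89  93  89  92 100 1
[... 1863 characters left out ...]
 80 114 139 141 140 149 163 142 138  97  88  94  95  96
218  65  71  93 117 121 122 124 120 102  68  81 119 125 124 110  93  87 112 115 135 140 144 155 161 165 168 164 105  95  91  95  95
219  68  48  68  92 112 119 120 120 100  53  60 106 108 104  87  80  82 132 136 138 141 149 164 165 167 167 164 143 101  93  97  94
220  82  68  64  62  91 109 117 122 111  81  88  97  87  80  83 112 119 138 140 143 155 162 167 167 167 164 168 164 143 109  92  97
221  75  66  58  48  60  81 103 115 116 112 103  93  79  81  74 107 141 142 142 158 166 168 166 166 169 166 168 169 166 144 105  94
t3.80 pos [0.4801 0.0022 0.1034] head -1.898 d [0.02 0.01 0.04] r [ 0.     0.001 -0.001] F [-0.1  3.4  0.5] g 0.0238
```

View pics/h2.png

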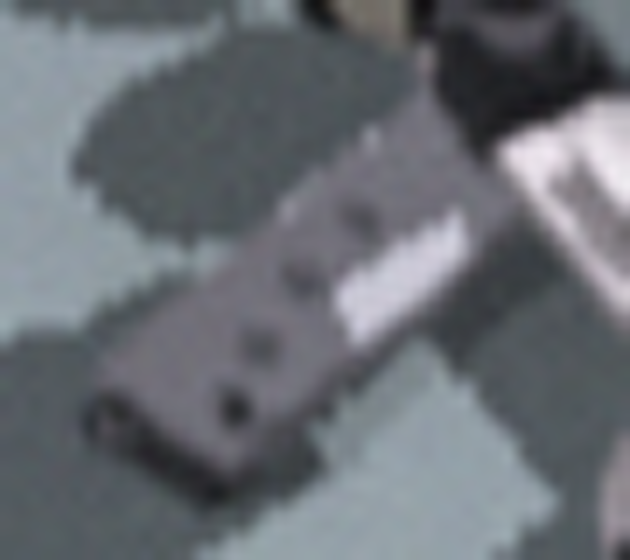

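Grip is good at 23.8 mm. Now I draw the pin up 15 mm.

Request:
play_rows --deltas "1 0 0 -0.3 0 0 0; 1 0 0 -0.6 0 0 0; 1 0 0 -0.9 0 0 0; 1 0 0 -1.2 0 0 0; 1 0 0 -1.5 0 0 0; 1 0 0 -1.5 0 0 0; 1 0 0 -1.5 0 0 0"

```text
t: 4.68
tcp_pos: [0.4801, 0.0021, 0.1184]
tcp_rot: [-0.582, 0.813, 0.0, 0.0]
wrist_force: [-0.1, 0.8, -0.7]
grip_width: 0.0236
```

```bash
python3 look.py 3; python3 -c "
from h import *
target([.48,.002,.118],-1.897)"
```

```text
t4.78 pos [0.4801 0.0021 0.1183] head -1.898 d [0.01 0.01 0.03] r [ 0.     0.001 -0.001] F [ 0.8 -0.2 -1.5] g 0.0236
```

View pics/scene3.png

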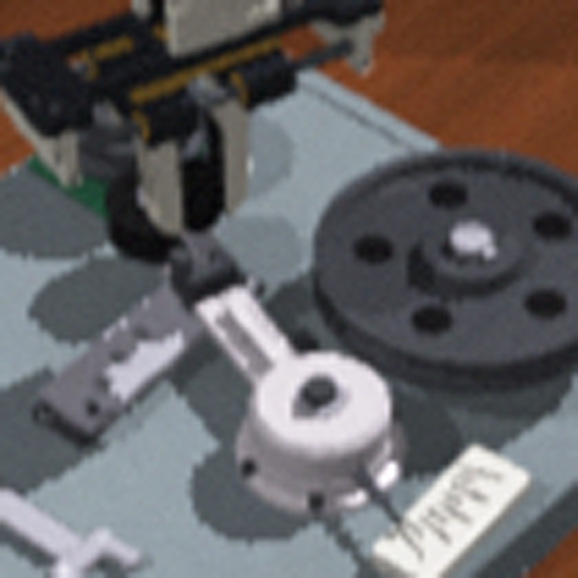

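Run:
```python
from h import *
p=np.load('scene3.npz')['p']; g=p.min(2)
a=p[195:260,300:365,::-1]; cv2.imwrite('pics/d3.png',cv2.resize(a,None,fx=9,fy=9,interpolation=cv2.INTER_CUBIC))
print(ray('scene',(323.2,216.8),.087), proj('scene',[.593,-.038,.087]),proj('top',[.593,-.038,.087]))
pt=np.load('top0.npz')['p']; a=pt[160:210,300:350,::-1]; cv2.imwrite('pics/d0t.png',cv2.resize(a,None,fx=12,fy=12,interpolation=cv2.INTER_CUBIC))
```

```text
[ 0.59778495 -0.03603043  0.087     ] [321.41793225 216.40291711] [327.67467774 190.42560266]
```

View pics/d3.png

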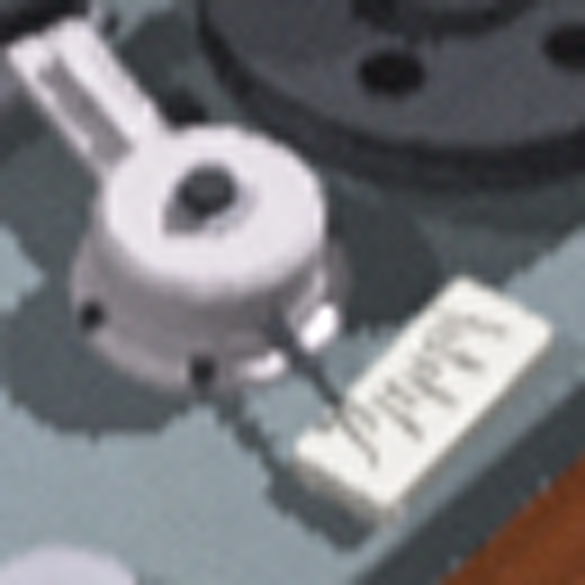

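View pics/d0t.png

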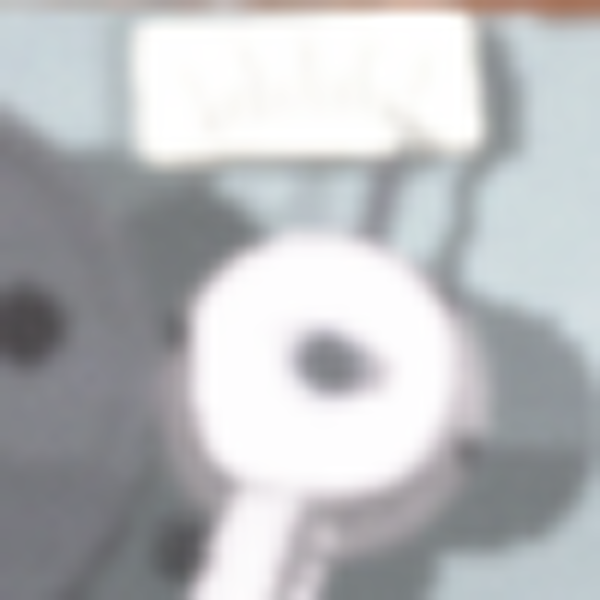

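Both views put the pivot at about (0.594,-0.036), which makes the pin radius 120 mm, and the 30 degree hole at about 29.9±2 degrees. I swing to 26 degrees.

Request:
play_rows --deltas "1 0.73 -0.02 0 0 0 -0.061; 1 1.46 -0.09 0 0 0 -0.122; 1 2.19 -0.2 0 0 0 -0.183; 1 2.9 -0.36 0 0 0 -0.244; 1 3.61 -0.56 0 0 0 -0.305; 1 4.3 -0.8 0 0 0 -0.367; 1 4.88 -1.04 0 0 0 -0.419; 1 5.26 -1.21 0 0 0 -0.454"

```text
t: 5.78
tcp_pos: [0.4749, -0.0496, 0.1183]
tcp_rot: [0.751, -0.66, -0.001, -0.002]
wrist_force: [-0.7, 10.3, 1.4]
grip_width: 0.0239
```

```bash
cat >> h.py <<'E'
P0=np.array([.594,-.0358]); H0=161.6
def ang():
    s=ctrl.get_state(); d=s['tcp_pos'][:2]-P0; h=np.degrees(np.arctan2(d[1],d[0]))%360-H0
    R0=R.from_quat(s['tcp_rot']); F=R0.inv().apply(s['wrist_force'])
    print('t%.2f'%s['t'],'theta %.2f r %.4f'%(h,np.hypot(*d)),'z %.4f'%s['tcp_pos'][2],'Ftool',F.round(1),'tilt',R0.as_matrix()[:2,2].round(4),'head %.1f'%(np.degrees(np.arctan2(*R0.apply([1,0,0])[1::-1]))%360-H0-90),'g %.4f'%s['grip_width'])
E
python3 look.py 4; python3 -c "
from h import *
ang()"
```

```text
t5.88 theta 25.10 r 0.1199 z 0.1183 Ftool [-9.9  0.1 -2. ] tilt [0.0005 0.0034] head 25.8 g 0.0231
```

View pics/scene4.png

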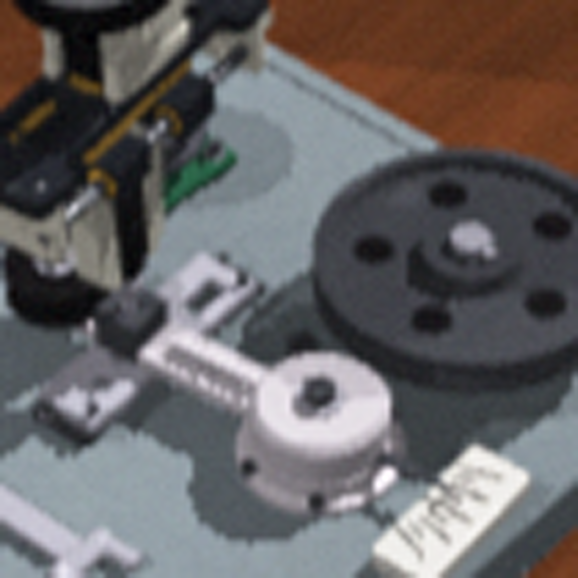

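The guide block is at crop (130,310). Tangential load is about 10 N and radial load about 0, so the arc is right. I edge on to about 27.5 degrees.

Request:
play_rows --deltas "1 0.25 -0.01 0 0 0 -0.02; 1 0.5 -0.01 0 0 0 -0.035; 1 0.5 -0.01 0 0 0 -0.035; 1 0.5 -0.01 0 0 0 -0.035"

```text
t: 6.38
tcp_pos: [0.4754, -0.0524, 0.1182]
tcp_rot: [0.763, -0.646, -0.002, -0.002]
wrist_force: [-1.4, 10.0, 3.5]
grip_width: 0.0236
```

```bash
python3 -c "
from h import *
ang()"
```

```text
t6.38 theta 26.38 r 0.1197 z 0.1182 Ftool [-10.1  -0.2  -3.4] tilt [0.0003 0.0057] head 27.9 g 0.0236
```

Request:
play_rows --deltas "1 0.27 -0.01 0.1 0 0 0; 1 0.27 0 0.2 0 0 0; 1 0.27 0 0.3 0 0 0; 1 0.27 0 0.4 0 0 0; 1 0.27 0 0.4 0 0 0"

```text
t: 7.0
tcp_pos: [0.4755, -0.0526, 0.1141]
tcp_rot: [0.764, -0.645, -0.003, -0.003]
wrist_force: [-1.8, 10.9, 1.0]
grip_width: 0.0241
```

```bash
python3 -c "
from h import *
ang()"
```

```text
t7.00 theta 26.48 r 0.1197 z 0.1141 Ftool [-11.   -0.   -0.9] tilt [-0.0003  0.008 ] head 28.0 g 0.0241
```

Request:
play_rows --deltas "1 0.23 0 0.05 0 0.01 0; 1 0.23 0 0.12 0 0.01 0; 1 0.23 0 0.18 0 0.01 0; 1 0.23 0 0.18 0 0.01 0"

```text
t: 7.5
tcp_pos: [0.4761, -0.0524, 0.113]
tcp_rot: [0.765, -0.644, 0.001, -0.001]
wrist_force: [-4.6, 10.6, 14.5]
grip_width: 0.0235
```

```bash
python3 -c "
from h import *
ang()"
```

```text
t7.50 theta 26.40 r 0.1191 z 0.1130 Ftool [-11.2   2.7 -14.5] tilt [0.0022 0.0002] head 28.2 g 0.0235
```

Plate contact is at z=0.113, and it is fairly stiff. I ease off and sweep with light pressure.

Request:
play_rows --deltas "1 0.25 0.02 0.02 0 0.006 0; 1 0.3 0.02 0.02 0 0.006 -0.004; 1 0.36 0.02 0.02 0 0.006 -0.008; 1 0.42 0.02 0.02 0 0.006 -0.012; 1 0.42 0.02 0.02 0 0.006 -0.012"

```text
t: 8.12
tcp_pos: [0.4762, -0.0535, 0.1131]
tcp_rot: [0.769, -0.639, 0.002, 0.0]
wrist_force: [-3.5, 13.4, 9.7]
grip_width: 0.0237
```

```bash
python3 -c "
from h import *
ang()"
```

```text
t8.12 theta 26.92 r 0.1191 z 0.1131 Ftool [-13.8   1.   -9.8] tilt [ 0.0029 -0.0029] head 29.0 g 0.0237
```

Request:
play_rows --deltas "1 0.3 0.05 0.01 0 0 0; 1 0.36 0.06 0.01 0 0 0; 1 0.42 0.06 0.01 0 0 0; 1 0.48 0.06 0.01 0 0 0; 1 0.48 0.06 0.01 0 0 0"

```text
t: 8.75
tcp_pos: [0.4762, -0.0552, 0.1131]
tcp_rot: [0.77, -0.638, 0.001, -0.001]
wrist_force: [-2.8, 12.7, 5.9]
grip_width: 0.0237
```

```bash
python3 -c "
from h import *
ang()"
```

```text
t8.75 theta 27.75 r 0.1194 z 0.1131 Ftool [-13.    0.3  -5.9] tilt [ 0.0027 -0.    ] head 29.2 g 0.0237
```

Request:
play_rows --deltas "1 0.3 0.03 0.02 0 0.005 0; 1 0.36 0.03 0.02 0 0.005 0; 1 0.42 0.03 0.02 0 0.005 0; 1 0.48 0.03 0.02 0 0.005 0; 1 0.48 0.03 0.02 0 0.005 0"

```text
t: 9.38
tcp_pos: [0.4765, -0.057, 0.1131]
tcp_rot: [0.771, -0.637, 0.002, -0.0]
wrist_force: [-3.1, 12.3, 6.0]
grip_width: 0.0234
```

```bash
python3 -c "
from h import *
ang()"
```

```text
t9.38 theta 28.62 r 0.1194 z 0.1131 Ftool [-12.7   0.7  -6.1] tilt [ 0.0034 -0.0021] head 29.3 g 0.0234
```

Request:
play_rows --deltas "1 0.28 0.03 0.03 0 0.003 0; 1 0.32 0.03 0.03 0 0.003 0; 1 0.36 0.03 0.03 0 0.003 0; 1 0.4 0.03 0.03 0 0.003 0; 1 0.4 0.03 0.03 0 0.003 0"

```text
t: 10.0
tcp_pos: [0.4767, -0.058, 0.113]
tcp_rot: [0.772, -0.635, 0.002, -0.0]
wrist_force: [-3.0, 12.0, 8.1]
grip_width: 0.0237
```

```bash
python3 -c "
from h import *
ang()"
```

```text
t10.00 theta 29.11 r 0.1194 z 0.1130 Ftool [-12.3   0.7  -8.1] tilt [ 0.0038 -0.0023] head 29.5 g 0.0237
```

Request:
play_rows --deltas "1 0.28 0.03 0.02 0 0.003 0; 1 0.32 0.03 0.02 0 0.003 0; 1 0.36 0.03 0.02 0 0.003 0; 1 0.4 0.03 0.02 0 0.003 -0.005; 1 0.4 0.03 0.02 0 0.003 -0.005"

```text
t: 10.62
tcp_pos: [0.4768, -0.0591, 0.113]
tcp_rot: [0.775, -0.632, 0.002, -0.0]
wrist_force: [-2.7, 12.2, 6.5]
grip_width: 0.0241
```

```bash
python3 -c "
from h import *
ang()"
```

```text
t10.62 theta 29.64 r 0.1195 z 0.1130 Ftool [-12.5   0.2  -6.5] tilt [ 0.004  -0.0027] head 29.9 g 0.0241
```

Request:
play_rows --deltas "1 0.27 0.03 0.03 0 0.003 0; 1 0.3 0.03 0.04 0 0.003 0; 1 0.33 0.03 0.04 0 0.003 -0.005; 1 0.36 0.03 0.04 0 0.003 -0.005; 1 0.36 0.03 0.04 0 0.003 -0.005"

```text
t: 11.25
tcp_pos: [0.4768, -0.06, 0.1126]
tcp_rot: [0.777, -0.63, 0.003, -0.0]
wrist_force: [-2.0, 10.5, 3.3]
grip_width: 0.024
```

```bash
python3 -c "
from h import *
ang()"
```

```text
t11.25 theta 30.05 r 0.1196 z 0.1126 Ftool [-10.7  -0.2  -3.3] tilt [ 0.0041 -0.0031] head 30.4 g 0.0240
```

The tip dropped (z 0.1126, force down to 3 N), so the hole is probably here. I press gently.

Request:
play_rows --deltas "1 0.24 0.02 0.05 0 0.002 0; 1 0.24 0.02 0.1 0 0.002 0; 1 0.24 0.02 0.14 0 0.002 0; 1 0.24 0.02 0.14 0 0.002 0"

```text
t: 11.75
tcp_pos: [0.4768, -0.06, 0.1112]
tcp_rot: [0.778, -0.629, 0.002, -0.0]
wrist_force: [-3.0, 9.8, 3.2]
grip_width: 0.0233
```

```bash
python3 -c "
from h import *
ang()"
```

```text
t11.75 theta 30.06 r 0.1197 z 0.1112 Ftool [-10.2   0.9  -3.2] tilt [ 0.0041 -0.0029] head 30.5 g 0.0233
```

It is entering. I continue down towards the collar seat at z of about 0.1034.

Request:
play_rows --deltas "1 0.22 0 0.1 0 0.002 0; 1 0.22 0 0.2 0 0.002 0; 1 0.22 0 0.3 0 0.002 0; 1 0.22 0 0.4 0 0.002 0; 1 0.22 0 0.5 0 0.002 0; 1 0.22 0 0.6 0 0.002 0; 1 0.22 0 0.6 0 0.002 0"

```text
t: 12.62
tcp_pos: [0.4768, -0.0599, 0.1051]
tcp_rot: [0.778, -0.628, 0.002, -0.0]
wrist_force: [-1.9, 9.2, 0.7]
grip_width: 0.0235
```

```bash
python3 -c "
from h import *
ang()"
```

```text
t12.62 theta 30.01 r 0.1196 z 0.1051 Ftool [-9.4 -0.1 -0.7] tilt [ 0.0037 -0.0027] head 30.6 g 0.0235
```

Request:
play_rows --deltas "1 0.2 0 0.06 0 0.002 0; 1 0.2 0 0.12 0 0.002 0; 1 0.2 0 0.17 0 0.002 0; 1 0.2 0 0.2 0 0.002 0; 1 0.2 0 0.22 0 0.002 0; 1 0.2 0 0.22 0 0.002 0"

```text
t: 13.38
tcp_pos: [0.4769, -0.0597, 0.1032]
tcp_rot: [0.779, -0.627, 0.002, -0.0]
wrist_force: [-3.0, 10.3, 10.3]
grip_width: 0.0237
```

```bash
python3 look.py 5; python3 -c "
from h import *
ang()"
```

```text
t13.47 theta 29.95 r 0.1195 z 0.1032 Ftool [-10.2   1.6 -10.2] tilt [ 0.0039 -0.0029] head 30.7 g 0.0233
```

View pics/scene5.png

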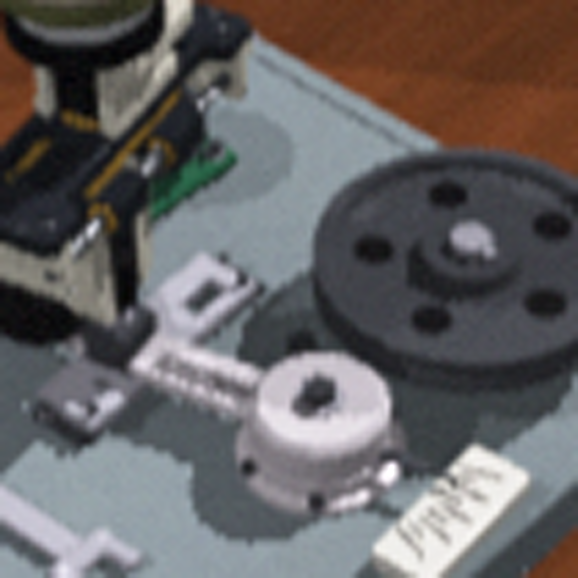

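It is seated: z 0.1032, back at its home height, with 10 N. I let the spring load settle onto the hole wall before opening.

Request:
play_rows --deltas "1 0.1 0 0.02 0 0 0; 1 0.05 0 0.02 0 0 0; 1 0 0 0.02 0 0 0; 1 -0.05 0 0.02 0 0 0; 1 -0.1 0 0.02 0 0 0; 1 -0.1 0 0.02 0 0 0"

```text
t: 14.22
tcp_pos: [0.4767, -0.0589, 0.1032]
tcp_rot: [0.779, -0.627, 0.003, -0.0]
wrist_force: [-1.5, 1.4, 4.9]
grip_width: 0.0235
```

```bash
python3 -c "
from h import *
ang()"
```

```text
t14.22 theta 29.53 r 0.1196 z 0.1032 Ftool [-1.6  1.1 -4.9] tilt [ 0.004  -0.0032] head 30.7 g 0.0235
```

The pin now carries the spring: tangential load is down to 1.6 N with the arm stationary. I open in place.

Request:
play_rows --deltas "0.4 0 0 0 0 0 0; 0.2 0 0 0 0 0 0; 0 0 0 0 0 0 0; -0.1 0 0 0 0 0 0; -0.1 0 0 0 0 0 0; -0.1 0 0 0 0 0 0"

```text
t: 14.98
tcp_pos: [0.4767, -0.0589, 0.1032]
tcp_rot: [0.779, -0.627, 0.003, -0.0]
wrist_force: [0.3, 0.6, 1.1]
grip_width: 0.0515
```

```bash
python3 look.py 6; python3 -c "
from h import *
ang()"
```

```text
t15.07 theta 29.52 r 0.1196 z 0.1032 Ftool [ 0.1  0.3 -0.8] tilt [ 0.0039 -0.0032] head 30.7 g 0.0509
```

View pics/scene6.png

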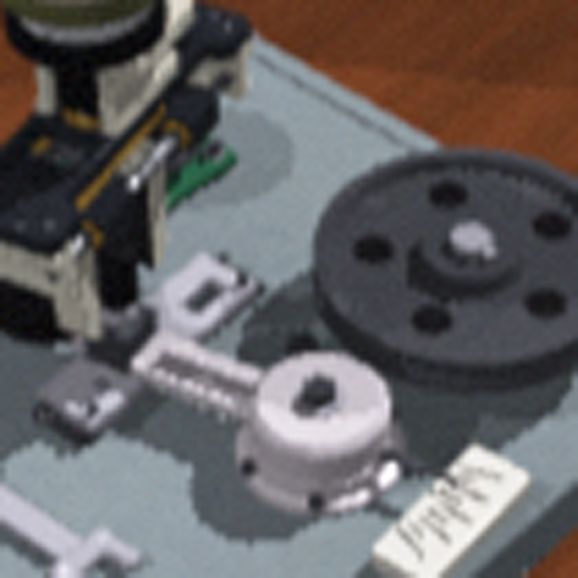

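The arm holds with the fingers open. I retract straight up, then back.

Request:
play_rows --deltas "-0.1 0 0 -1 0 0 0; -0.1 0 0 -2.5 0 0 0; -0.1 0 0 -5 0 0 0; -0.1 0 0 -8 0 0 0; -0.1 0 0 -12 0 0 0; -0.1 4 0 -15 0 0 0; -0.1 9 0 -15 0 0 0; -0.1 14 0 -15 0 0 0"

```text
t: 16.08
tcp_pos: [0.5063, -0.1964, 0.2553]
tcp_rot: [0.779, -0.627, 0.003, -0.0]
wrist_force: [1.2, 0.3, 0.7]
grip_width: 0.0514
```

Request:
play_rows --deltas "-0.1 5 0 0 0 0 0; -0.1 10 0 0 0 0 0; -0.1 14 0 0 0 0 0; -0.1 14 0 0 0 0 0"

```text
t: 16.58
tcp_pos: [0.5357, -0.3366, 0.2562]
tcp_rot: [0.778, -0.629, 0.004, -0.0]
wrist_force: [0.1, 0.6, 0.2]
grip_width: 0.0509
```

```bash
python3 look.py 7
python3 - <<'E'
from h import *
for n in('top','scene'):
    f=np.load(n+'7.npz'); X=cloud(n,f['d'])
    m=(X[...,2]>0.115)&(X[...,2]<.16)&(X[...,0]>.43)&(X[...,0]<.53)&(X[...,1]<0)&(X[...,1]>-.11)
    k,l,st,c=cv2.connectedComponentsWithStats(m.astype('uint8'))
    for i in range(1,k):
        if st[i,4]>8: print(n,st[i],X[l==i].mean(0).round(4),np.percentile(X[l==i][:,2],[50,75,90]).round(4))
f=np.load('top0.npz');X=cloud('top',f['d']); m=(X[...,2]>0.115)&(X[...,2]<.16)&(X[...,0]>.43)&(X[...,0]<.53)&(abs(X[...,1])<.03); print('start',m.sum(),np.percentile(X[m][:,2],[50,75,90]))
a=np.load('scene7.npz')['p'][205:255,320:365,::-1]; cv2.imwrite('pics/s7.png',cv2.resize(a,None,fx=12,fy=12,interpolation=cv2.INTER_CUBIC))
cv2.imwrite('pics/t7f.png',np.load('top7.npz')['p'][:,:,::-1])
ang()
E
```

```text
top [332 221   8   9  57] [ 0.4764 -0.0575  0.133 ] [0.134  0.1361 0.1379]
scene [281 187   9  12  81] [ 0.4802 -0.0599  0.1287] [0.1316 0.134  0.1349]
start 56 [0.13393958 0.13695506 0.13867665]
t16.68 theta 97.34 r 0.3024 z 0.2562 Ftool [-0.1  0.8 -0.3] tilt [ 0.0057 -0.0029] head 30.8 g 0.0511
```

View pics/scene7.png

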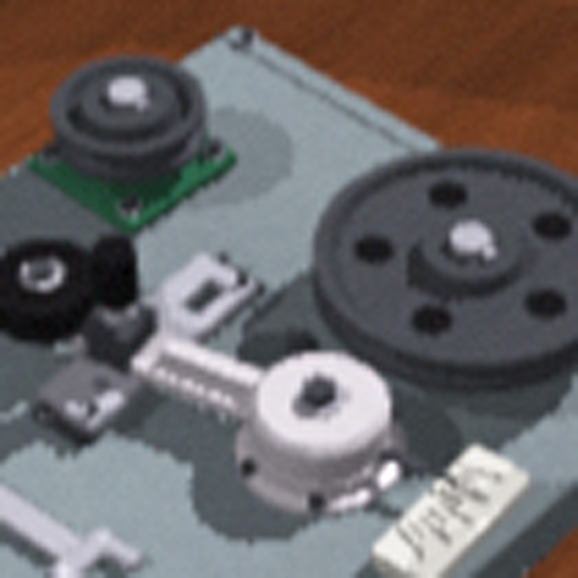

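View pics/s7.png

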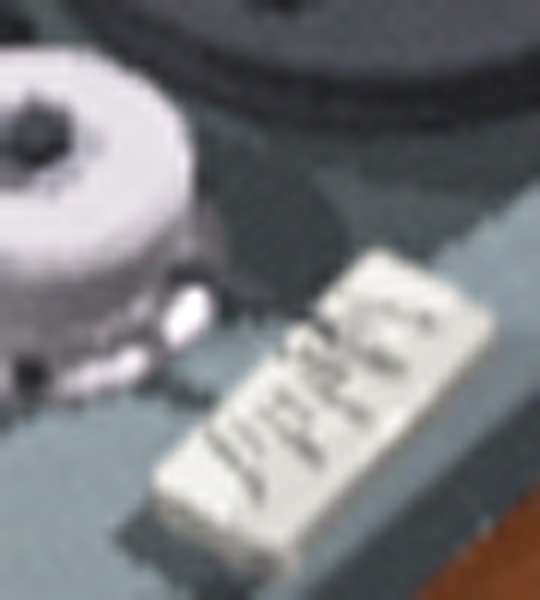

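View pics/t7f.png

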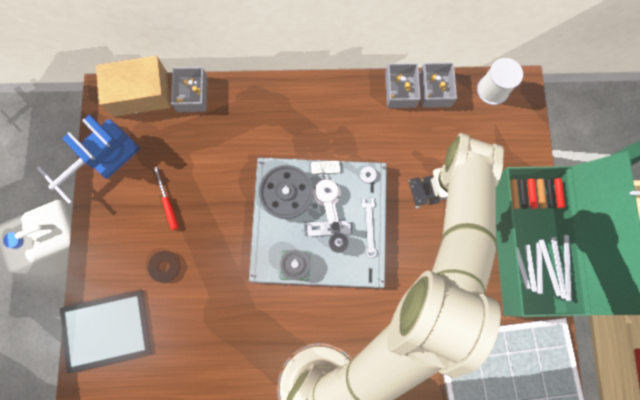

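The knob top is at its starting height (median 0.134 m in both), and the knob's 60 mm shift gives about 29 degrees. The bystanders I can see have not moved, and the robot is clear with wrist force near zero. I hand in.

```bash
python3 -c "
from station import ctrl
print(ctrl.job_done())"
```

```text
the job is handed in; nothing more can be done
None
```

The tensioner arm is locked back at the 30 degree line, with the lock pin home in its hole and the gripper clear. I handed the job in at about 16.7 s; it reports no verdict.

**What I did:** I gripped the knob across the arm and drew the pin up 15 mm. I swung the arm to about 26 degrees and lowered until the pin touched the index plate. I then felt along the plate at about 6 to 10 N. The tip dropped at about 30 degrees and I pressed the pin home. Before opening I eased the load onto the hole wall; the tangential force fell from 10 to 1.6 N and the arm stayed put.

**Last checks:**
- **Pin height:** the tool finished at z 0.1032 m, against 0.1034 m when the pin was first home. From above, the knob top measures the same as at the start, a median of 0.134 m.
- **Arm angle:** after release the two cameras give about 29 degrees from the knob's shift; the tool position before letting go gave 29.5. The two differ slightly but both lie well inside 24.7 to 35. The pointer was too blurred in the pictures to read exactly.
- **Forces:** the highest downward wrist force I read was 14.5 N, at first plate contact. Readings were taken only at the end of each move, so brief peaks in between were not seen.
- **Bystanders:** the spanner, bearing, tape roll and screwdriver look unmoved by eye. The robot hid the bottle, tin and brush in the last top view, so I could not check those three there. No unexpected force showed.

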